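# Push the row of relay modules home against the rail's end stop

## Task

Push the row of four relay modules along the mounting rail, all together as one train, until the first one is fully home against the steel end stop and all four stand tight together on the rail. Push from behind with the fingertips: do not lift any module off the rail and do not let the row come apart on the way. Leave everything else on the bench where it lies, and finish with the hand clear of everything.

Things in the scene. Friction and masses are not known exactly. Their poses are not given: they have to be found in the camera images.
- rail: Straight aluminium mounting rail on a dark base plate fixed to the bench; place and heading differ each time. Origin: centre of the plate's underside, on the 2 mm bench mat. Own y runs along the rail, x across it, z up. Plate 100 (x) x 380 (y) x 6 mm; rail 35 wide, 340 long, its flat top 21 mm above the origin.
- end_stop: The only end stop: upright steel bracket fixed across the rail at own y = +165 or -165 mm of the rail (which end differs; the other end is open, flush). 56 mm across the rail, 10 mm thick along it, top 61 mm above the origin. Origin: its middle in plan, level with the base plate's underside; its face to the row lies 5 mm from the origin. Axes parallel to the rail's.
- module_a: Grey relay module, one of four in a touching row on the rail, in any order; a flat dark window on top. 22.5 mm thick along the rail (own y), 76 across (own x); body 26 high, its 46 wide middle nose 42 high above the rail's top; faces flat, upright. Legs reach 10 mm down both sides of the rail, 1 mm play. Origin: middle of its underside, at the rail's top. 80 to 150 g; row slides with about 1 to 7 N.
- module_b: Grey relay module, one of four in a touching row on the rail, in any order; one round dial on top. 22.5 mm thick along the rail (own y), 76 across (own x); body 26 high, its 46 wide middle nose 42 high above the rail's top; faces flat, upright. Legs reach 10 mm down both sides of the rail, 1 mm play. Origin: middle of its underside, at the rail's top. 80 to 150 g; row slides with about 1 to 7 N.
- module_c: Grey relay module, one of four in a touching row on the rail, in any order; two round dials on top. 22.5 mm thick along the rail (own y), 76 across (own x); body 26 high, its 46 wide middle nose 42 high above the rail's top; faces flat, upright. Legs reach 10 mm down both sides of the rail, 1 mm play. Origin: middle of its underside, at the rail's top. 80 to 150 g; row slides with about 1 to 7 N.
- module_d: Grey relay module, one of four in a touching row on the rail, in any order; three round dials on top. 22.5 mm thick along the rail (own y), 76 across (own x); body 26 high, its 46 wide middle nose 42 high above the rail's top; faces flat, upright. Legs reach 10 mm down both sides of the rail, 1 mm play. Origin: middle of its underside, at the rail's top. 80 to 150 g; row slides with about 1 to 7 N.
- spare: Bystander: a spare relay module like those in the row, lying on its flat side on the mat beside the base plate. Origin 11 mm above the mat, at the edge of its mounting side.
- driver_a: Bystander: black-handled screwdriver, 190 mm, lying on the mat on the robot's side of the base plate.
- driver_b: Bystander: red-handled screwdriver, 160 mm, lying on the left of the mat.
- tray: Bystander: empty narrow steel tray 55 x 190 x 22 mm on the mat on the far side of the rail. Origin: centre of its underside.
- cover: Bystander: aluminium laptop bottom cover 300 x 210 x 5 mm with four rubber feet, on the right of the mat. Origin: centre of its underside.
- bit_case: Bystander: black case 120 x 180 x 35 mm full of driver bits, on the left of the mat. Origin: centre of its underside.
There are look-alikes about, which are no part of the job. What is shaped like the module_d but pink is not meant.

How it is judged:
By the outcome, as a careful person would: the job done as asked, in the order asked, and still so for the second after the job is handed in, with the robot touching nothing.
It also fails if it takes over 38 s, if anything falls off the work surface, if the arm or the gripper's body presses on something with over 40 N, if the wrist force passes 120 N, or if a joint passes its speed limit or range.

## Robot

A 6-joint arm with a two-finger parallel gripper is mounted at the origin on the work surface. World frame = base frame: x ahead of the robot, y to its left, z up, the work surface at z = 0. Lengths are in m, angles in rad, forces in N, time in s.
With the tool pointing down it reaches from about 0.3 to 0.75 m from the base axis. Payload 8.5 kg.
Tool frame: the origin (TCP) lies at the very end of the fingers, on their centre line; the grasp point (between the pads) lies 19 mm behind it; z points along the fingers, y is the line along which they close (so a half turn about z gives the same grasp; the last joint's range is limited). The gripper opens to 88 mm and grips with 3 to 60 N. Pads are 18 mm wide; open, the fingers measure 123 mm over their backs; the gripper's body (75 mm by 187 mm) begins 45 mm behind the grasp point.
Start: joints at [-1.381, 0.381, 1.297, -0, 1.464, -0.215], TCP at [0.217, -0.506, 0.239] pointing down, gripper open.
Joint ranges: [-3.11, 3.11], [-0.89, 2.33], [0.22, 2.48], [-1.42, 4.56], [0.17, 2.85], [-2.88, 2.88]. Speed limits (rad/s): [2.39, 2.39, 3.14, 3.14, 3.14, 3.14].

## Interface

Orientations are given as a unit quaternion [x, y, z, w].
In Python, from bench import * gives the robot as it stands. The module is installed in compiled form; this text tells all that it offers.
- The arm moves only by the tool apply_moves, never from a script. Its argument "plan" is a list of rows, each an object with "jaw": the finger opening in m, from 0 to 0.0881; "slide": the shift along the tool's x, y, z in m, a list of three; "spin": the turn about the tool's z in rad. A call has 1 to 20 rows; each row is the pose to reach, as a shift and turn from the pose commanded when the call began, along the tool's axes at that moment; what a row does not reach only later rows make up. A row lasts 1/10 s, in which the tool goes at most 50 mm and 8.59 degrees, less where a joint would pass 70% of its speed; a pose out of reach is approached as far as the arm can. A call with a gripper value outside its range is refused whole. The fingers move at their own pace and stop on an object; "newtons" is the grip in N (left out, the last holds). Time passes only in rows, so rows that repeat a pose let the fingers close. It gives the time, the measured TCP pose, the force, the opening and the grip force at its end, in the units of the state.
- get_obs(): the state, without advancing time (a new reading comes with each control period).
- capture(name): name is "side" or "top" or "wrist"; returns the picture (400x640x3 uint8, blue, green, red); there is no depth.
- camera_params(name): a dict with "fx", "fy", "cx", "cy" (pixels), "R" (3x3) and "t" (3): a world point X has camera coordinates R X + t; the wrist camera has in their place "T_tool_cam" (4x4, takes a point from camera to tool coordinates, whose origin is the TCP and whose axes are the flange's). Camera axes: x right, y down, z forward; pixel columns grow to the right and rows downward; lengths in m; the calibration is good to about 2 mm. A picture is of the moment at which its call begins: read the wrist's pose just before it. camera_params takes no time and is no camera call.
- job_done(): hands the job in; it is judged then, once.
The state is a dict: "time_s": time; "joints": joint angles; "joint_velocities": joint speeds; "joint_efforts": joint torques, N m; "tool_pos": TCP position; "tool_rot": TCP orientation; "force": force on the tool from outside, world axes, zero at the start; "torque": the same for the moment, N m; "gripper_width": opening from 0.0 (shut) to 1.0 (fully open); "gripper_force": force on a finger pad.
Only numpy, scipy, OpenCV 4.12 (cv2) and the standard library are available. Lean on these libraries where they do the work, as an engineer would, in place of code of your own. Each camera call takes 0.05 s, during which the arm holds its last target. There are 200 camera calls.

## Working session

There is one attempt and no reset: what is moved stays moved. The work goes in short steps, Python scripts to look and compute and a tool call to move; the robot and the scene stay as the last step left them, time stands still between calls to the robot, and variables do not carry over. Pictures are saved under pics/ and viewed, at most 10 in all, crops included, and the job is handed in when it is done.

Besides the shell and the picture viewer there is one more tool, called after "Request:" as name(argument=value, ...) on one line, values as JSON. apply_moves: Moves the arm, as the interface text tells. Its arguments: {"type":"object","properties":{"plan":{"type":"array"},"newtons":{"type":"number"}},"required":["plan"]}

```bash
mkdir -p pics
python3 - <<'E'
from bench import *
import cv2,numpy as np
o=get_obs();print(o['time_s'],o['tool_pos'],o['tool_rot'],o['force'])
for n in('top','side'):
    p=camera_params(n);print(n,{k:np.round(v,4).tolist() for k,v in p.items()})
    cv2.imwrite(f'pics/{n}0.png',capture(n))
print(np.round(camera_params('wrist')['T_tool_cam'],4).tolist())
E
```

```text
0.0 [ 0.21655323 -0.50526979  0.23815955] [ 9.79583731e-01  2.01035347e-01  2.65488316e-06 -7.09415622e-04] [-0.72954276  0.4316604   0.1029086 ]
top {'fx': 361.1426, 'fy': 361.1426, 'cx': 323.9841, 'cy': 197.8517, 'R': [[-0.018, -0.9997, -0.0176], [-0.9946, 0.0197, -0.1022], [0.1025, 0.0157, -0.9946]], 't': [0.0007, 0.5349, 1.0347]}
side {'fx': 484.8988, 'fy': 484.8988, 'cx': 322.6032, 'cy': 199.8351, 'R': [[-0.6919, -0.722, -0.002], [-0.3963, 0.3821, -0.8349], [0.6036, -0.5768, -0.5504]], 't': [0.3521, 0.2708, 1.0016]}
[[-0.0002, -0.9562, -0.2928, 0.0763], [1.0, -0.0, -0.0007, 0.0004], [0.0007, -0.2928, 0.9562, -0.1448], [0.0, 0.0, 0.0, 1.0]]
```

View pics/top0.png

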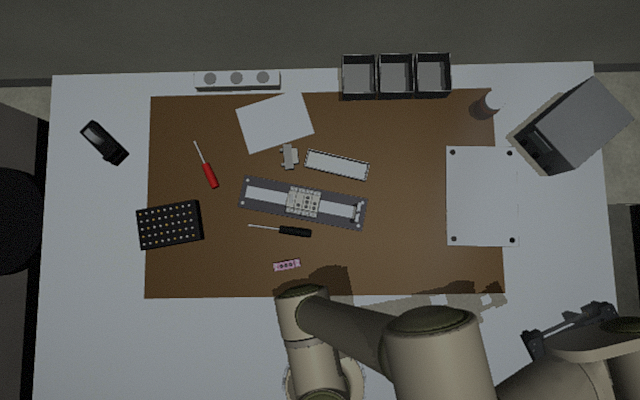

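View pics/side0.png

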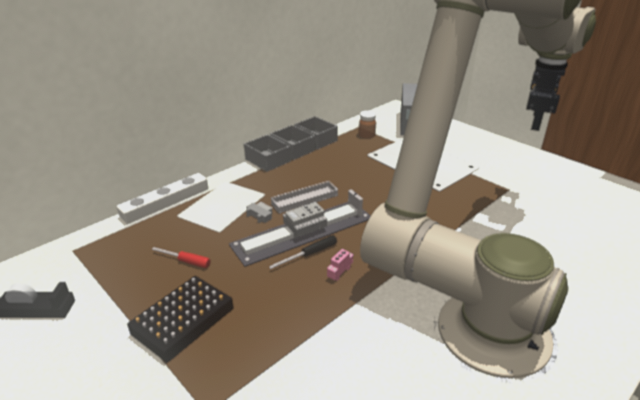

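The top view shows the row of grey modules at about (303,202) on the rail. The end stop is at (358,212) and the open rail at (265,195), so I push towards image right. Possible look-alikes are the pink module at (287,265), the spare on the mat at (289,156), and the white three-dial strip at (237,79). None of these is on the rail. Next I'll take a close crop and measure.

```bash
cat > h.py <<'E'
from bench import *
import cv2,numpy as np
from scipy.spatial.transform import Rotation as Ro
def cam(n,o=None):
    p=camera_params(n);K=np.array([[p['fx'],0,p['cx']],[0,p['fy'],p['cy']],[0,0,1]])
    if n=='wrist':
        T=np.eye(4);T[:3,:3]=Ro.from_quat(o['tool_rot']).as_matrix();T[:3,3]=o['tool_pos']
        T=np.linalg.inv(T@p['T_tool_cam']);return K,T[:3,:3],T[:3,3]
    return K,np.array(p['R']),np.array(p['t'])
def onplane(c,uv,z):
    K,R,t=c;C=-R.T@t;d=R.T@np.linalg.inv(K)@np.r_[uv,1.];return C+d*(z-C[2])/d[2]
def proj(c,X):
    K,R,t=c;q=K@(R@np.asarray(X)+t);return q[:2]/q[2]
E
python3 - <<'E'
from h import *
im=cv2.imread('pics/top0.png');c=cam('top')
x0,y0=230,165
cr=im[y0:y0+75,x0:x0+150]
cv2.imwrite('pics/crop0.png',cv2.resize(cr,None,fx=5,fy=5,interpolation=cv2.INTER_CUBIC))
# plate: bluish grey vs brown mat
hsv=cv2.cvtColor(cr,cv2.COLOR_BGR2HSV)
b=cr.astype(int);m=((b[...,2]-b[...,0])<15).astype(np.uint8)
m=cv2.morphologyEx(m,cv2.MORPH_CLOSE,np.ones((3,3)))
for k in sorted(cv2.findContours(m,0,1)[0],key=cv2.contourArea)[-3:]:
    r=cv2.minAreaRect(k);bx=cv2.boxPoints(r)+[x0,y0];print(r,bx.tolist());
    for q in bx:print(np.round(onplane(c,q,.008),4))
E
```

```text
((49.15999984741211, 63.87999725341797), (63.07392883300781, 7.9195966720581055), 8.130102157592773) [[247.37999725341797, 228.33999633789062], [248.5, 220.49999618530273], [310.94000244140625, 229.4199981689453], [309.8199996948242, 237.25999450683594]]
[0.4501 0.2208 0.008 ]
[0.4733 0.2175 0.008 ]
[0.4434 0.0313 0.008 ]
[0.4203 0.035  0.008 ]
((106.5, 8.0), (16.0, 65.0), 90.0) [[304.0, 165.0], [369.0, 165.0], [369.0, 181.0], [304.0, 181.0]]
[0.638  0.0496 0.008 ]
[ 0.6338 -0.1467  0.008 ]
[ 0.585  -0.1452  0.008 ]
[0.5891 0.0502 0.008 ]
((72.38302612304688, 37.459163665771484), (126.52853393554688, 33.379981994628906), 11.11303997039795) [[237.08811950683594, 206.64230728149414], [243.52195739746094, 173.88824081420898], [367.6779327392578, 198.27602005004883], [361.2440948486328, 231.03009033203125]]
[0.5155 0.2521 0.008 ]
[0.6146 0.2332 0.008 ]
[ 0.533  -0.1397  0.008 ]
[ 0.4359 -0.1177  0.008 ]
```

View pics/crop0.png

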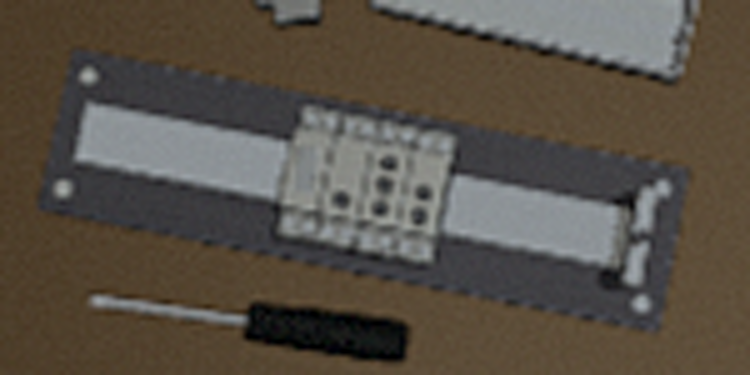

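The crop shows the order a, b, d, c from the rear towards the stop. The stop bracket is at crop (630,235), and all four modules are grey. The plate centre is about (0.525, 0.057) and the push direction about (-0.212, -0.977). I'll set tool x opposite to the push and go above the open part of the rail.

Request:
apply_moves(plan=[{"jaw":0.02,"slide":[0.575,-0.493,0.06],"spin":-0.951},{"jaw":0.02,"slide":[0.575,-0.493,0.06],"spin":-0.951},{"jaw":0.02,"slide":[0.575,-0.493,0.06],"spin":-0.951},{"jaw":0.02,"slide":[0.575,-0.493,0.06],"spin":-0.951},{"jaw":0.02,"slide":[0.575,-0.493,0.06],"spin":-0.951},{"jaw":0.02,"slide":[0.575,-0.493,0.06],"spin":-0.951},{"jaw":0.02,"slide":[0.575,-0.493,0.06],"spin":-0.951},{"jaw":0.02,"slide":[0.575,-0.493,0.06],"spin":-0.951},{"jaw":0.02,"slide":[0.575,-0.493,0.06],"spin":-0.951},{"jaw":0.02,"slide":[0.575,-0.493,0.06],"spin":-0.951},{"jaw":0.02,"slide":[0.575,-0.493,0.06],"spin":-0.951},{"jaw":0.02,"slide":[0.575,-0.493,0.06],"spin":-0.951},{"jaw":0.02,"slide":[0.575,-0.493,0.06],"spin":-0.951},{"jaw":0.02,"slide":[0.575,-0.493,0.06],"spin":-0.951},{"jaw":0.02,"slide":[0.575,-0.493,0.06],"spin":-0.951},{"jaw":0.02,"slide":[0.575,-0.493,0.06],"spin":-0.951},{"jaw":0.02,"slide":[0.575,-0.493,0.06],"spin":-0.951},{"jaw":0.02,"slide":[0.575,-0.493,0.06],"spin":-0.951},{"jaw":0.02,"slide":[0.575,-0.493,0.06],"spin":-0.951},{"jaw":0.02,"slide":[0.575,-0.493,0.06],"spin":-0.951}])

```text
time_s: 2.1
tool_pos: [0.5508, 0.1729, 0.1791]
tool_rot: [0.779, 0.626, 0.0, 0.0]
force: [0.0, -0.4, 0.2]
gripper_width: 0.232
gripper_force: 0.0
```

Run:
```python
from h import *
o=get_obs();print(o['time_s'],o['tool_pos'],Ro.from_quat(o['tool_rot']).as_matrix().round(4).tolist(),o['force'],o['joints'])
im=capture('wrist');cv2.imwrite('pics/w1.png',im)
c=cam('wrist',o);t=cam('top');ctr=np.array([.525,.057]);d=np.array([-.2121,-.9772]);n=np.array([d[1],-d[0]])
for s in(-.17,-.06,-.04):
  for a in(-.0175,.0175):print(s,a,proj(c,np.r_[ctr+s*d+a*n,.023]).round())
```

```text
2.1 [0.55081441 0.17285925 0.17913484] [[0.215, 0.9766, 0.0003], [0.9766, -0.215, -0.0], [0.0, 0.0003, -1.0]] [ 0.01397081 -0.41893294  0.15331268] [ 9.91550454e-02  4.75750502e-01  1.31903133e+00 -6.71835296e-05
  1.34654331e+00  3.15857607e-01]
-0.17 -0.0175 [334. 128.]
-0.17 0.0175 [293. 128.]
-0.06 -0.0175 [332. 247.]
-0.06 0.0175 [295. 247.]
-0.04 -0.0175 [332. 266.]
-0.04 0.0175 [296. 266.]
```

View pics/w1.png

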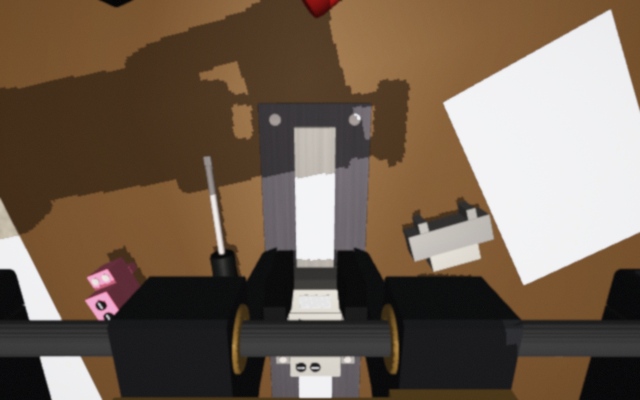

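Run:
```python
from h import *
o=get_obs();c=cam('wrist',o);t=cam('top');ctr=np.array([.525,.057]);d=np.array([-.2121,-.9772]);n=np.array([d[1],-d[0]])
for nm,uv,z in(('rear',(230+278/5,165+235/5),.049),('rear',(230+303/5,165+107/5),.049),('front',(230+434/5,165+262/5),.049),('front',(230+455/5,165+133/5),.049),('stoptopface',(230+630/5,165+200/5),.063),('stoptopface',(230+615/5,165+280/5),.063)):
  X=onplane(t,uv,z)[:2]-ctr;print(nm,X@d,X@n)
for uv,z in(((318,267),.023),((318,288),.065)):
  X=onplane(c,uv,z)[:2]-ctr;print('wrist',X@d,X@n)
X=o['tool_pos'][:2]-ctr;print('tcp',X@d,X@n)
```

```text
rear -0.036704160787159615 0.03974788545279852
rear -0.03769795376704947 -0.03568594596425571
front 0.05437984048887192 0.03758601990160333
front 0.05165119389978943 -0.03775691048011589
stoptopface 0.1570819612390832 -0.01777618755851182
stoptopface 0.15719495030501776 0.02832203209172619
wrist -0.0395722916768781 -0.004033663918778243
wrist -0.04170125230568773 -0.003651834362676752
tcp -0.11887020146670084 -0.0006728635001251368
```

Request:
apply_moves(plan=[{"jaw":0.02,"slide":[0,0.001,0.04],"spin":0},{"jaw":0.02,"slide":[0,0.001,0.08],"spin":0},{"jaw":0.02,"slide":[0,0.001,0.11],"spin":0},{"jaw":0.02,"slide":[0,0.001,0.13],"spin":0},{"jaw":0.02,"slide":[0,0.001,0.14],"spin":0},{"jaw":0.02,"slide":[0,0.001,0.146],"spin":0},{"jaw":0.02,"slide":[-0.02,0.001,0.146],"spin":0},{"jaw":0.02,"slide":[-0.04,0.001,0.146],"spin":0},{"jaw":0.02,"slide":[-0.05,0.001,0.146],"spin":0},{"jaw":0.02,"slide":[-0.058,0.001,0.146],"spin":0},{"jaw":0.02,"slide":[-0.058,0.001,0.146],"spin":0},{"jaw":0.02,"slide":[-0.058,0.001,0.146],"spin":0}])

```text
time_s: 3.35
tool_pos: [0.5398, 0.1175, 0.0331]
tool_rot: [0.779, 0.627, 0.0, 0.0]
force: [0.4, 0.4, 0.4]
gripper_width: 0.226
gripper_force: 0.0
```

Run:
```python
from h import *
o=get_obs();print(o['time_s'],o['tool_pos'],o['force'])
a=capture('wrist');b=capture('side')[160:290,210:390]
b=cv2.resize(b,(554,400),interpolation=cv2.INTER_CUBIC)
cv2.imwrite('pics/m2.png',cv2.resize(np.hstack([a[:,200:440],b]),None,fx=1,fy=1))
```

```text
3.35 [0.53984616 0.11748972 0.03305123] [0.42183795 0.41912421 0.44240494]
```

View pics/m2.png

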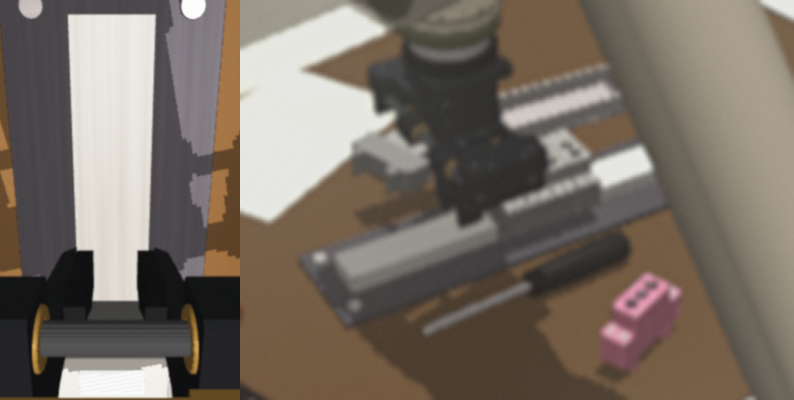

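Left half of the picture (wrist): the fingers straddle the rail centre at column 113, and the rear face is just ahead at row 305. Right half (side): the hand is behind the row and clear of everything else. Now a slow push.

Request:
apply_moves(plan=[{"jaw":0.02,"slide":[-0.003,0,0.003],"spin":0},{"jaw":0.02,"slide":[-0.006,0,0.004],"spin":0},{"jaw":0.02,"slide":[-0.008,0,0.004],"spin":0},{"jaw":0.02,"slide":[-0.01,0,0.004],"spin":0},{"jaw":0.02,"slide":[-0.012,0,0.004],"spin":0},{"jaw":0.02,"slide":[-0.014,0,0.004],"spin":0},{"jaw":0.02,"slide":[-0.016,0,0.004],"spin":0},{"jaw":0.02,"slide":[-0.018,0,0.004],"spin":0},{"jaw":0.02,"slide":[-0.02,0,0.004],"spin":0},{"jaw":0.02,"slide":[-0.022,0,0.004],"spin":0},{"jaw":0.02,"slide":[-0.024,0,0.004],"spin":0},{"jaw":0.02,"slide":[-0.026,0,0.004],"spin":0},{"jaw":0.02,"slide":[-0.028,0,0.004],"spin":0},{"jaw":0.02,"slide":[-0.03,0,0.004],"spin":0}])

```text
time_s: 4.85
tool_pos: [0.5332, 0.0877, 0.0288]
tool_rot: [0.779, 0.627, 0.0, 0.0]
force: [0.8, 2.1, 0.6]
gripper_width: 0.228
gripper_force: 1.3
```

Run:
```python
from h import *
o=get_obs();print(o['time_s'],o['tool_pos'],o['force'],o['force'][:2]@np.array([-.215,-.9766]))
b=np.hstack([cv2.resize(capture('side')[160:290,240:390],(450,390),interpolation=2),cv2.resize(capture('top')[165:243,300:370],(350,390),interpolation=2)])
cv2.imwrite('pics/m3.png',b)
```

```text
4.85 [0.53317174 0.08773643 0.02877362] [0.80759403 2.08052557 0.57576914] -2.2054739920145927
```

View pics/m3.png

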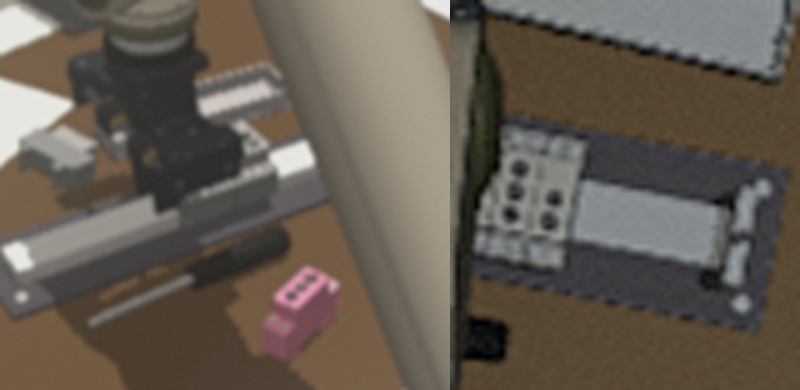

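The row is moving: the front edge in the top view has gone from column 317 to 323, the modules are tight together, and the force is 2.2 N. About 90 mm remains.

Request:
apply_moves(plan=[{"jaw":0.02,"slide":[-0.003,0,0],"spin":0},{"jaw":0.02,"slide":[-0.007,0,0],"spin":0},{"jaw":0.02,"slide":[-0.011,0,0],"spin":0},{"jaw":0.02,"slide":[-0.015,0,0],"spin":0},{"jaw":0.02,"slide":[-0.019,0,0],"spin":0},{"jaw":0.02,"slide":[-0.023,0,0],"spin":0},{"jaw":0.02,"slide":[-0.027,0,0],"spin":0},{"jaw":0.02,"slide":[-0.031,0,0],"spin":0},{"jaw":0.02,"slide":[-0.035,0,0],"spin":0},{"jaw":0.02,"slide":[-0.039,0,0],"spin":0},{"jaw":0.02,"slide":[-0.043,0,0],"spin":0},{"jaw":0.02,"slide":[-0.047,0,0],"spin":0},{"jaw":0.02,"slide":[-0.051,0,0],"spin":0},{"jaw":0.02,"slide":[-0.055,0,0],"spin":0},{"jaw":0.02,"slide":[-0.059,0,0],"spin":0},{"jaw":0.02,"slide":[-0.063,0,0],"spin":0},{"jaw":0.02,"slide":[-0.067,0,0],"spin":0},{"jaw":0.02,"slide":[-0.07,0,0],"spin":0},{"jaw":0.02,"slide":[-0.073,0,0],"spin":0},{"jaw":0.02,"slide":[-0.075,0,0],"spin":0}])

```text
time_s: 6.95
tool_pos: [0.5171, 0.0144, 0.0288]
tool_rot: [0.779, 0.627, 0.0, 0.0]
force: [-0.5, 3.2, 0.8]
gripper_width: 0.228
gripper_force: 1.6
```

Run:
```python
from h import *
o=get_obs();print(o['time_s'],o['tool_pos'],o['force'],(o['tool_pos'][:2]-np.array([.525,.057]))@np.array([-.2121,-.9772]))
b=np.hstack([cv2.resize(capture('side')[160:290,240:390],(450,390),interpolation=2),cv2.resize(capture('top')[165:243,300:370],(350,390),interpolation=2)])
cv2.imwrite('pics/m4.png',b)
```

```text
6.95 [0.5171306  0.01436145 0.02878014] [-0.46941253  3.21078348  0.80628113] 0.04333548834231671
```

View pics/m4.png

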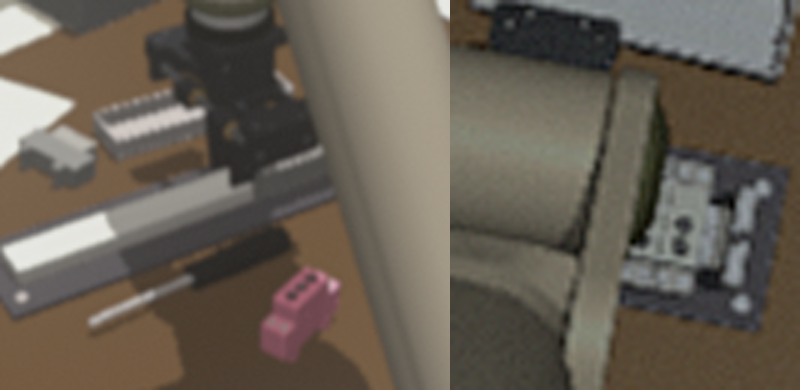

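Tight so far. In the top view the front is at crop column 700 and the stop face at 720, so about 12–17 mm is left.

Request:
apply_moves(plan=[{"jaw":0.02,"slide":[-0.002,0,0],"spin":0},{"jaw":0.02,"slide":[-0.004,0,0],"spin":0},{"jaw":0.02,"slide":[-0.006,0,0],"spin":0},{"jaw":0.02,"slide":[-0.008,0,0],"spin":0},{"jaw":0.02,"slide":[-0.009,0,0],"spin":0},{"jaw":0.02,"slide":[-0.01,0,0],"spin":0},{"jaw":0.02,"slide":[-0.011,0,0],"spin":0},{"jaw":0.02,"slide":[-0.012,0,0],"spin":0},{"jaw":0.02,"slide":[-0.013,0,0],"spin":0}])

```text
time_s: 7.95
tool_pos: [0.5143, 0.0018, 0.0287]
tool_rot: [0.779, 0.627, -0.0, -0.0]
force: [-0.7, 1.8, -0.3]
gripper_width: 0.229
gripper_force: 1.1
```

Request:
apply_moves(plan=[{"jaw":0.02,"slide":[-0.001,0,0],"spin":0},{"jaw":0.02,"slide":[-0.002,0,0],"spin":0},{"jaw":0.02,"slide":[-0.003,0,0],"spin":0}])

```text
time_s: 8.25
tool_pos: [0.5137, -0.0011, 0.0287]
tool_rot: [0.779, 0.627, -0.0, -0.0]
force: [0.6, 2.2, -1.1]
gripper_width: 0.222
gripper_force: 1.0
```

Request:
apply_moves(plan=[{"jaw":0.02,"slide":[-0.001,0,0],"spin":0},{"jaw":0.02,"slide":[-0.002,0,0],"spin":0}])

```text
time_s: 8.45
tool_pos: [0.5136, -0.0015, 0.0288]
tool_rot: [0.779, 0.627, 0.001, -0.001]
force: [4.5, 19.7, -0.2]
gripper_width: 0.228
gripper_force: 9.7
```

The row is against the stop: the TCP has stalled at 20 N, at s ≈ 0.06 as predicted. I'll back straight off, then lift and move away behind.

Request:
apply_moves(plan=[{"jaw":0.02,"slide":[0.001,0,0],"spin":0},{"jaw":0.02,"slide":[0.003,0,0],"spin":0},{"jaw":0.02,"slide":[0.01,0,0],"spin":0},{"jaw":0.02,"slide":[0.03,0,0],"spin":0},{"jaw":0.02,"slide":[0.05,0,0],"spin":0},{"jaw":0.02,"slide":[0.05,0,-0.03],"spin":0},{"jaw":0.02,"slide":[0.06,0,-0.07],"spin":0},{"jaw":0.02,"slide":[0.09,0,-0.11],"spin":0},{"jaw":0.02,"slide":[0.13,0,-0.14],"spin":0},{"jaw":0.02,"slide":[0.17,0,-0.17],"spin":0},{"jaw":0.02,"slide":[0.21,0,-0.19],"spin":0},{"jaw":0.02,"slide":[0.24,0,-0.2],"spin":0},{"jaw":0.02,"slide":[0.25,0,-0.2],"spin":0},{"jaw":0.02,"slide":[0.25,0,-0.2],"spin":0}])

```text
time_s: 9.85
tool_pos: [0.5664, 0.242, 0.228]
tool_rot: [0.778, 0.628, -0.001, -0.0]
force: [0.1, -0.3, 0.1]
gripper_width: 0.23
gripper_force: 0.0
```

Run:
```python
from h import *
o=get_obs();print(o['time_s'],o['tool_pos'],o['force'])
b=np.hstack([cv2.resize(capture('side')[160:260,270:390],(480,400),interpolation=2),cv2.resize(capture('top')[180:240,310:370],(320,320),interpolation=2)[:,:,:] if 0 else cv2.resize(capture('top')[180:240,322:370],(320,400),interpolation=2)])
cv2.imwrite('pics/m5.png',b)
```

```text
9.85 [0.56635242 0.24203997 0.22797479] [ 0.07433376 -0.28958685  0.13613687]
```

View pics/m5.png

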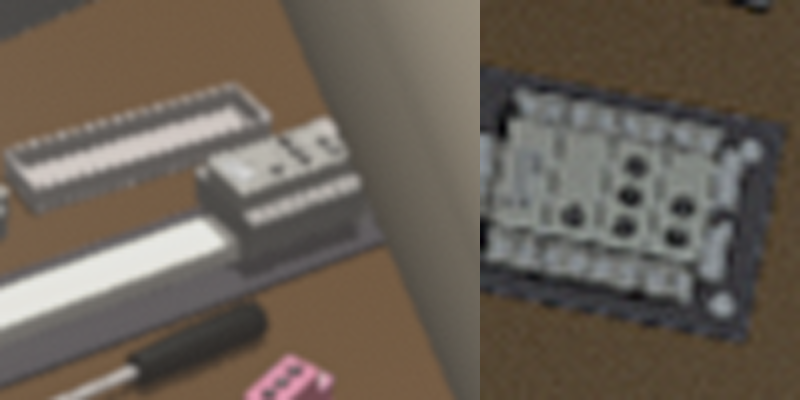

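The four modules (a, b, d, c) stand tight, with the front one against the stop bracket at crop (715,230). The hand is clear and nothing else has moved, so I'm handing in.

```bash
python3 -c "from bench import *;print(job_done())"
```

```text
the job is handed in; nothing more can be done
None
```

The job is handed in at about 10 s: all four modules stand tight together with the first against the end stop, the other items I could see are where they lay, and the hand is clear.

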